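# Mix a swab tube on the touch vortex mixer

## Robot

A 6-joint arm with a two-finger parallel gripper is mounted at the origin on the work surface. World frame = base frame: x ahead of the robot, y to its left, z up, the work surface at z = 0. Lengths are in m, angles in rad, forces in N, time in s.
With the tool pointing down it reaches from about 0.3 to 0.85 m from the base axis. Payload 5.4 kg.
Tool frame: the origin (TCP) lies at the very end of the fingers, on their centre line; the grasp point (between the pads) lies behind it (arm.hold_point_z is the z of the grasp point in the tool frame, in m); z points along the fingers, y is the direction in which the jaws open and shut (so a half turn about z gives the same grasp; the last joint's range is limited). The gripper opens to 85 mm and grips with 20 to 120 N. Pads are 22 mm wide; open, the fingers measure 114 mm over their backs; the gripper's body (76 mm by 85 mm) begins 54 mm behind the grasp point. The pads swing forward as they close: fully open they stand 13 mm farther back than shut.
Start: joints at [-1.449, 0.158, 1.597, -0, 1.386, -0.21], TCP at [0.187, -0.544, 0.231] pointing down, gripper open.
Joint ranges: [-2.91, 2.91], [-0.94, 2.29], [0.18, 2.7], [-1.29, 4.43], [0.17, 2.64], [-3, 3]. Speed limits (rad/s): [2.57, 2.57, 3.14, 3.14, 3.14, 3.14].

## Interface

Orientations are given as a unit quaternion [x, y, z, w].
In Python, from rig import arm gives the robot as it stands.
- The arm moves only by the shell command python3 -m crank 'ROWS' [FORCE]. ROWS is JSON, a list of rows, each a list of 7 numbers: the shift along the tool's x, y, z in mm, then the turn, a rotation vector about the tool's x, y, z in rad, then the opening in per cent of the stroke, from 0 (shut) to 100 (fully open). A call has 1 to 20 rows; each row is the pose to reach, as a shift and turn from the pose commanded when the call began, along the tool's axes at that moment; what a row does not reach only later rows make up. A row lasts 1/10 s, in which the tool goes at most 50 mm and 8.59 degrees, less where a joint would pass 70% of its speed; a pose out of reach is approached as far as the arm can. A call with a gripper value outside its range is refused whole. The fingers move at their own pace and stop on an object; FORCE is the grip in N (left out, the last holds). Time passes only in rows, so rows that repeat a pose let the fingers close. It gives the time, the measured TCP pose, the force and the opening at its end, in the units of the state.
- arm.get_obs(): the state, without advancing time (a new reading comes with each control period).
- arm.grab_frame(name): name is "side" or "top" or "wrist"; returns (picture, depth): 420x560x3 uint8, blue, green, red; 420x560 float32, m along the optical axis (not along the pixel's ray), 0 where there is no reading.
- arm.camera_params(name): a dict with "intrinsics" (3x3 intrinsics, pixels), "eye" and "orientation" of the camera in the world. Camera axes: x right, y up, looking along -z (the intrinsics and any distortion apply to the point x, -y, -z); pixel columns grow to the right and rows downward; lengths in m; the calibration is good to about 2 mm. The wrist camera is an equidistant fisheye: a pixel r from the principal point sees the ray r / f radians off the axis. A picture is of the moment at which its call begins: read the wrist's pose just before it. camera_params takes no time and is no camera call; for the wrist camera it gives the pose at the moment of the call.
- arm.finish_job(): hands the job in, once; it reports no verdict.
Trained networks look in the newest picture that a camera, given by its name, has taken for a name from the list of things; names that differ only in an ending like _2 or _b are one class to them, and where a whole thing is asked for, a point or a joint stands for the part that bears it (a point fixed in the world has none). Each returns a list of dicts, best first, with "score" (0 to 1); they miss things now and then, are a little off and sometimes report something else, mostly with a low value. They report only what shows in the picture. A call takes as long as a camera call.
- arm.recognise(target, camera): "rect" ([left, top, right, bottom] in pixels, round what is visible of it).
The state is a dict: "clock": time; "joints": joint angles; "qvel": joint speeds; "joint_torque": joint torques, N m; "eef_pos": TCP position; "ee_rot": TCP orientation; "ft_force": force on the tool from outside, world axes, zero at the start; "moment": the same for the moment, N m; "width": finger opening in m.
Only numpy, scipy, OpenCV 4.12 (cv2) and the standard library are available. Lean on these libraries where they do the work, as an engineer would, in place of code of your own. Each camera call takes 0.05 s, during which the arm holds its last target. There are 200 camera calls.

## Task

Mix the red-capped swab tube on the vortex mixer: first switch the mixer to touch mode by pressing the green end of its rocker switch all the way down, then take the red-capped tube out of the rack, stand it upright in the black rubber cup on top of the mixer and push the cup down against its spring until it bottoms on its stop. The program finishes while holding: keep gripping the tube, upright, with the cup held fully down by a light, steady push (do not ram it), the switch still on, and everything else left where it was.

Things in the scene. Friction and masses are not known exactly. Their poses are not given: they have to be found in the camera images.
- tube_red: the swab tube to mix: straight clear plastic, flat bottom, 16 mm in diameter, white label, red screw cap; 102 mm long, the cap is its top 20 mm and 19 mm in diameter; about 20 g. Origin at the centre of its bottom, z towards the cap. It stands in a hole of the rack's front row, its bottom 15 mm above the bench, its top 57 mm above the rack's top
- tube_yellow: bystander: the same tube with a yellow cap, in another hole of the same row; stays in the rack
- tube_blue: bystander: the same tube with a blue cap, in another hole of the same row; stays in the rack
- rack: pale tube rack fixed to the bench, 66 mm (its x) by 148 mm (its y), 60 mm high, origin under its centre; two rows of five round holes 18 mm wide, 45 mm deep. The three tubes stand in its front row (rack x = -15 mm) at rack y = -56, 0 and +56 mm, in any order; other holes are empty. Fingers that close along the rack's x have free room on both sides of a tube
- mixer: vortex mixer fixed to the bench: white case 175 mm (its x, front at -x) by 130 mm, origin under it. Its front deck is a blue panel 88 mm high, sloping down to the front by 0.26 rad, with the rocker switch (mixer y +27 mm) and a black speed knob (y -30 mm), both at x -52 mm. Behind, a grey motor drum, radius 52 mm, 136 mm high, carries the cup upright at mixer x +28 mm, y 0
- rocker_on (a point): the point to press on the rocker: top face of its green end, 11 mm from the pivot. The rocker is 20 mm (mixer x) by 31 mm (mixer y), its green end at mixer +y, raised when off, its black end at -y; it pivots about the mixer's x. Pressing here by about 4.5 mm with 2 to 3 N tips it fully; it stays as it is left
- rocker (a joint): angle of the rocker switch, rad: 0 = off (green end up), 0.4 = touch mode (green end fully down); may start a little above 0
- cup_floor (a point): centre of the flat floor inside the black rubber cup, moves with the cup: 158 mm above the bench when the cup is up. The cup is 39 mm wide outside, its well is 26 mm wide at the floor, 28 mm at the rim and 14 mm deep, open at the top
- cup (a joint): how far the cup is pushed down, m: 0 = up, 0.006 = on its hard stop. The spring pushes back with about 3.5 N at the start of the travel and 8 N at the stop
- tip_box: bystander: blue pipette-tip box with a clear lid, 120 x 80 x 68 mm, origin under its centre
- reagent: bystander: white reagent bottle with a blue cap, 52 mm in diameter, 115 mm tall, origin under its centre
- specimen_cup: bystander: cream specimen pot with an orange lid, 68 mm in diameter, 69 mm tall, origin under its centre
- timer: bystander: white bench timer lying flat, 62 x 62 x 18 mm, origin under its centre
- marker: bystander: marker pen lying on the bench, 134 mm long (its x), 14 mm thick, origin under it
- tube_block: bystander: aluminium block for small tubes, 80 x 50 x 30 mm, origin under its centre

How it is judged:
By the outcome, as a careful person would: the job done as asked, in the order asked, and still so for the second after the job is handed in, while the arm keeps its last pose, push and grip.
It also fails if it takes over 54 s, if anything falls off the work surface, if the arm or the gripper's body presses on something with over 40 N, if the wrist force passes 120 N, or if a joint passes its speed limit or range.

## Working session

There is one attempt and no reset: what is moved stays moved. The work goes in short steps, Python scripts to look and compute and a shell command to move; the robot and the scene stay as the last step left them, time stands still between calls to the robot, and variables do not carry over. Pictures are saved under pics/ and viewed, about 8 in all and at most 12, crops included, and the job is handed in when it is done.

```bash
mkdir -p pics; ls
cat > h.py <<'E'
import numpy as np, cv2
from rig import arm
from scipy.spatial.transform import Rotation as R
def cloud(name):
    p=arm.camera_params(name); img,d=arm.grab_frame(name)
    K=np.array(p["intrinsics"]); v,u=np.mgrid[0:420,0:560]
    P=np.stack([(u-K[0,2])/K[0,0]*d,-(v-K[1,2])/K[1,1]*d,-d],-1)
    W=P@R.from_quat(p["orientation"]).as_matrix().T+np.array(p["eye"]); W[d==0]=np.nan
    return img,W
E
python3 - <<'E'
from h import *
print(arm.get_obs(), arm.hold_point_z)
for c in("side","top"):
    p=arm.camera_params(c);print(c,p)
    img,W=cloud(c); np.save(c+'.npy',W); cv2.imwrite(f'pics/{c}0.png',img)
    for t in("tube_red","tube_yellow","tube_blue","rack","mixer","rocker_on","cup_floor"):
        for r in arm.recognise(t,c)[:2]:
            l,tp,rr,b=map(int,r["rect"]);q=W[(tp+b)//2,(l+rr)//2]
            print(t,np.round(r["rect"]),round(r["score"],2),np.round(q,3))
E
```

```text
pics
{'clock': 0.0, 'joints': array([-1.44909805e+00,  1.59060753e-01,  1.59823894e+00, -6.88817715e-06,
        1.38620904e+00, -2.10112013e-01]), 'qvel': array([ 5.29729890e-05,  1.11134028e-03,  4.42581569e-04, -9.91680150e-04,
        2.10500286e-03, -3.09183179e-04]), 'joint_torque': array([ 5.28484834e-04, -3.95998335e+01, -3.31427300e+01, -1.46307484e-04,
        8.44545983e-03,  1.85771347e-05]), 'eef_pos': array([ 0.18720544, -0.54303093,  0.23030697]), 'ee_rot': array([ 9.86268722e-01,  1.65145665e-01,  3.89565193e-05, -9.57254283e-04]), 'ft_force': array([0.44994844, 0.74297353, 0.62495595]), 'moment': array([-0.00823307,  0.02313005, -0.00935705]), 'width': 0.08534988216838746} -0.0187
side {'intrinsics': array([[456.66693671,   0.        , 273.80914848],
       [  0.        , 456.66693671, 212.58332019],
       [  0.        ,   0.        ,   1.        ]]), 'eye': array([0.02570769, 0.8489655 , 0.73667633]), 'orientation': array([-0.14104788,  0.47366624,  0.82540749, -0.27285211])}
tube_red [267. 270. 276. 295.] 0.53 [0.469 0.219 0.103]
tube_yellow [281. 248. 289. 269.] 
[... 594 characters left out ...]
934],
       [  0.        ,   0.        ,   1.        ]]), 'eye': array([0.42498309, 0.04307572, 1.18239971]), 'orientation': array([-0.04161868,  0.0638786 ,  0.70530467, -0.70479269])}
tube_red [282. 269. 301. 331.] 0.65 [ 0.405 -0.003  0.008]
tube_red [182. 259. 194. 271.] 0.56 [0.477 0.206 0.115]
tube_yellow [237. 242. 245. 256.] 0.61 [0.506 0.102 0.116]
tube_yellow [178. 229. 253. 276.] 0.54 [0.505 0.158 0.057]
tube_blue [210. 253. 220. 264.] 0.66 [0.488 0.154 0.116]
rack [178. 230. 252. 280.] 0.83 [0.496 0.152 0.115]
mixer [352. 206. 432. 295.] 0.97 [ 0.505 -0.202  0.133]
mixer [289. 116. 314. 150.] 0.66 [ 0.759 -0.024  0.09 ]
cup_floor [398. 219. 422. 246.] 0.53 [ 0.537 -0.232  0.157]
```

Run:
```python
import cv2,numpy as np
i=cv2.imread('pics/top0.png')
cv2.imwrite('pics/top1.png',cv2.resize(i[100:340,160:460],(750,600),interpolation=cv2.INTER_CUBIC))
```

```text
(no output)
```

View pics/top1.png

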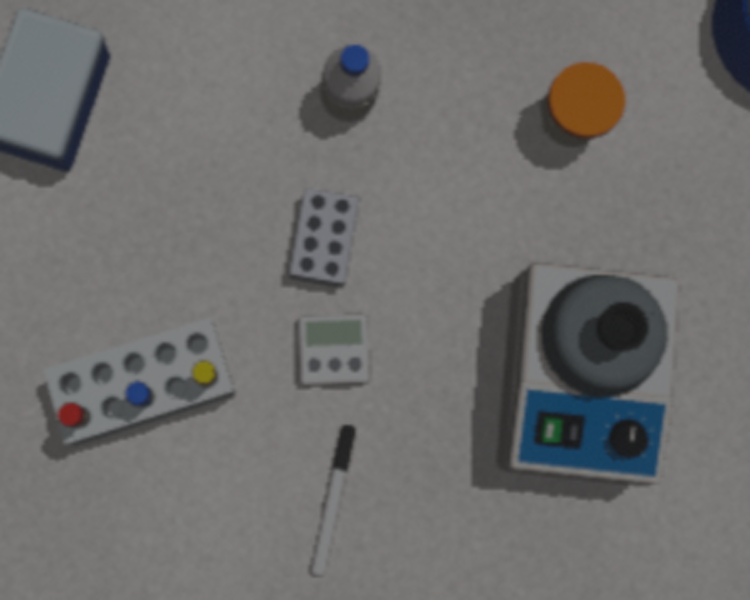

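View pics/side0.png

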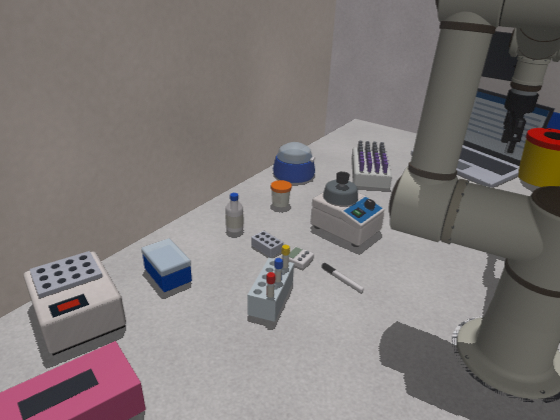

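The top crop shows the red cap at crop (70,414), the rocker's green end at (552,430), the knob at (628,438) and the cup at (622,326). The side view agrees: red is nearest the camera, and the rocker is at about (357,212).

```bash
cat >> h.py <<'E'
def ray(name,u,v,z):
    p=arm.camera_params(name);K=np.array(p["intrinsics"])
    d=R.from_quat(p["orientation"]).apply([(u-K[0,2])/K[0,0],-(v-K[1,2])/K[1,1],-1]);e=np.array(p["eye"])
    return e+d*(z-e[2])/d[2]
E
python3 - <<'E'
from h import *
W=np.load('top.npy');i=cv2.imread('pics/top0.png').astype(int);b,g,r=i[...,0],i[...,1],i[...,2]
V,U=np.mgrid[0:420,0:560]
def m(mask,box,n,z=None):
    l,t,rr,bb=box;k=mask&(U>=l)&(U<rr)&(V>=t)&(V<bb)
    u,v=U[k].mean(),V[k].mean();w=np.nanmedian(W[k],0)
    print(n,k.sum(),round(u,1),round(v,1),np.round(w,4),np.round(ray('top',u,v,z or w[2]),4))
m((r>g+60)&(r>b+60),(175,250,205,285),'red',.117)
m((b>g+50)&(b>r+50),(205,245,225,275),'blue',.117)
m((r>b+60)&(g>b+60),(230,240,255,262),'yel',.117)
m((g>r+30)&(g>b+20),(370,260,400,285),'green')
m((r+g+b<130),(396,216,424,248),'cup',.171)
m((r+g+b<150),(400,266,424,286),'knob')
# drum and mixer yaw by blue panel
k=(b>r+40)&(U>350)&(U<440)&(V>240)
p=W[k];p=p[~np.isnan(p).any(1)]
n=np.linalg.svd(p-np.median(p,0),full_matrices=False)[2][2];n*=np.sign(n[2]);print('panel n',n.round(3),'yaw',np.arctan2(-n[1],-n[0]),'tilt',np.arccos(n[2]))
rect=cv2.minAreaRect((p[:,:2]*1000).astype(np.float32));print(rect, cv2.boxPoints(rect).round(0).tolist())
k=(W[...,2]>.05)&(U>345)&(U<440)&(V>195)&(V<300)
q=(W[k][:,:2]*1000).astype(np.float32);print(cv2.minAreaRect(q))
# cup rim pts
k=(W[...,2]>.166)&(U>390)&(U<430)&(V>200)&(V<255)
print('rim',k.sum(),W[k].mean(0).round(4),cv2.minEnclosingCircle((W[k][:,:2]*1000).astype(np.float32)))
print((W[262:283,372:402:3,2]*1000).round(0)[::3])
E
```

```text
red 54 187.6 265.4 [0.4744 0.2059 0.115 ] [0.4737 0.2061 0.117 ]
blue 45 214.4 256.8 [0.4904 0.1539 0.1156] [0.4907 0.1532 0.117 ]
yel 54 241.1 248.5 [0.5064 0.1001 0.1159] [0.5073 0.0997 0.117 ]
green 47 381.0 271.9 [ 0.4605 -0.1875  0.0945] [ 0.4608 -0.187   0.0945]
cup 319 407.9 230.6 [ 0.5384 -0.2286  0.1643] [ 0.5377 -0.2256  0.171 ]
knob 207 410.0 275.7 [ 0.452  -0.2447  0.1001] [ 0.4526 -0.2454  0.1001]
panel n [-0.256  0.026  0.966] yaw -0.10224616225396141 tilt 0.25991428450724186
((459.2641906738281, -219.94012451171875), (115.11170959472656, 58.69132614135742), 83.7856674194336) [[424.0, -274.0], [482.0, -280.0], [495.0, -166.0], [436.0, -160.0]]
((508.4911193847656, -223.86398315429688), (130.63771057128906, 175.35321044921875), 83.68006134033203)
rim 160 [ 0.5387 -0.2278  0.1705] ((538.5923461914062, -227.49632263183594), 19.346736907958984)
[[92. 93. 93. nan 95. 94. 95. 93. 96. 95.]
 [94. 95. 96. 97. 91. 92. 91. 93. 92. 95.]
 [88. 92. 98. 97. 96. 95. 89. 89. 93. 89.]
 [87. 94. 93. 95. 91. 94. 93. 90. 90. 88.]
 [85. 88. 99. 94. 95. 93. 93. 89. 87. 91.]
 [85. 89. 88. 86. 85. 89. 91. 88. 87. 85.]
 [81. 82. 86. 83. 83. 85. 80. 85. 85. 85.]]
```

```bash
cat >> h.py <<'E'
def delta(pos,X,Z):
    o=arm.get_obs();r=R.from_quat(o["ee_rot"])
    X=np.array(X,float);Z=np.array(Z,float);Z/=np.linalg.norm(Z);X-=Z*(X@Z);X/=np.linalg.norm(X)
    T=R.from_matrix(np.stack([X,np.cross(Z,X),Z],1))
    print('shift',(r.inv().apply(np.array(pos)-o["eef_pos"])*1000).round(1),'rot',(r.inv()*T).as_rotvec().round(3),'pos',o["eef_pos"].round(4),'t',o["clock"])
E
python3 - <<'E'
from h import *
n=np.array([-.2555,.0283,.966]);mx=[.994,-.11,0]
delta(np.array([.461,-.184,.094])+n*.1,mx,-n)
E
```

```text
shift [ 352.7 -261.9   40.7] rot [-0.057  0.256  0.44 ] pos [ 0.1873 -0.5437  0.2313] t 0.8
```

```bash
python3 -m crank '[[353,-262,41,-0.057,0.256,0.44,0],[353,-262,41,-0.057,0.256,0.44,0],[353,-262,41,-0.057,0.256,0.44,0],[353,-262,41,-0.057,0.256,0.44,0],[353,-262,41,-0.057,0.256,0.44,0],[353,-262,41,-0.057,0.256,0.44,0],[353,-262,41,-0.057,0.256,0.44,0],[353,-262,41,-0.057,0.256,0.44,0],[353,-262,41,-0.057,0.256,0.44,0],[353,-262,41,-0.057,0.256,0.44,0],[353,-262,41,-0.057,0.256,0.44,0],[353,-262,41,-0.057,0.256,0.44,0],[353,-262,41,-0.057,0.256,0.44,0],[353,-262,41,-0.057,0.256,0.44,0],[353,-262,41,-0.057,0.256,0.44,0]]'
python3 - <<'E'
from h import *
n=np.array([-.2555,.0283,.966])
delta(np.array([.461,-.184,.094])+n*.1,[.994,-.11,0],-n)
p=arm.camera_params('wrist');print(p);o=arm.get_obs();print(o["ft_force"],o["joints"])
i,d=arm.grab_frame('wrist');cv2.imwrite('pics/w1.png',i);np.save('w1.npy',d)
for t in("rocker_on","mixer"):print(arm.recognise(t,'wrist')[:2])
E
```

```text
clock: 2.3
eef_pos: [0.4354, -0.1818, 0.1904]
ee_rot: [0.99, -0.056, 0.13, 0.007]
ft_force: [-0.8, -0.1, 0.3]
width: 0.0001
shift [ 0.  -0.6 -0.2] rot [ 0.    -0.    -0.002] pos [ 0.4354 -0.1818  0.1904] t 2.3
{'intrinsics': array([[325.1922621 ,   0.        , 278.34434409],
       [  0.        , 325.1922621 , 207.63920168],
       [  0.        ,   0.        ,   1.        ]]), 'eye': array([ 0.47211807, -0.18625797,  0.34771913]), 'orientation': array([ 0.0129383 , -0.01534241,  0.74589508, -0.66576103])}
[-0.80812116 -0.11657242  0.25858495] [-0.75802894 -0.2889824   2.12519171  0.174824    1.10226193  0.86206787]
[{'rect': [268.8, 190.4, 309.7, 218.2], 'score': 0.73}]
[{'rect': [238.4, 32.1, 396.3, 248.8], 'score': 0.58}]
```

View pics/w1.png

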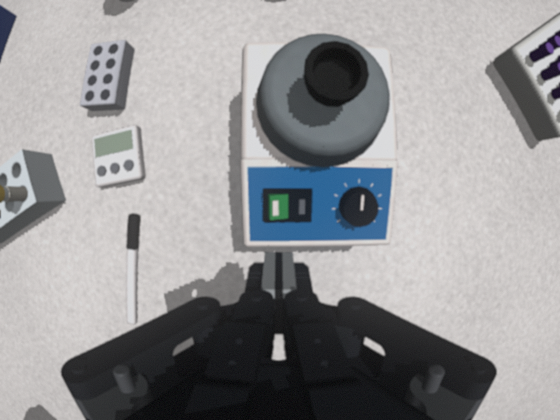

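The wrist view shows the shut fingertips at about (280,260). The green half of the rocker spans x 269–290 and y 194–220, with the pivot at x≈290. The cup well is at (336,74).

```bash
cat >> h.py <<'E'
def fish(p,u,v,depth=None,z=None):
    K=np.array(p["intrinsics"]);a=np.array([u-K[0,2],v-K[1,2]])/K[0,0];t=np.linalg.norm(a)
    c=np.array([a[0]*np.sin(t)/t,-a[1]*np.sin(t)/t,-np.cos(t)]) if t>1e-9 else np.array([0,0,-1.])
    d=R.from_quat(p["orientation"]).apply(c);e=np.array(p["eye"])
    return e+d*((z-e[2])/d[2] if z is not None else depth/np.cos(t))
E
python3 - <<'E'
from h import *
d=np.load('w1.npy');p=arm.camera_params('wrist')
i=cv2.imread('pics/w1.png').astype(int);g=(i[...,1]>i[...,2]+30)&(i[...,1]>i[...,0]+30);v,u=np.nonzero(g[180:230,255:320]);print('green',u.min()+255,u.max()+255,v.min()+180,v.max()+180)
for u,v,n in((274,206,'on'),(270,206,'end'),(279,206,'mid'),(290,206,'pivot'),(310,206,'blackend'),(360,208,'knob'),(255,206,'deck'),(274,187,'deckup'),(274,226,'deckdn'),(279,262,'tip')):
    w=np.median(d[v-1:v+2,u-1:u+2]);print(n,fish(p,u,v,w).round(4))
print('cup',fish(p,336,74,z=.171),fish(p,333,78,z=.158))
E
```

```text
green 269 287 194 219
on [ 0.464  -0.1811  0.0974]
end [ 0.4643 -0.1781  0.0973]
mid [ 0.4635 -0.1849  0.0963]
pivot [ 0.4624 -0.1935  0.0937]
blackend [ 0.4605 -0.2093  0.0908]
knob [ 0.4552 -0.2468  0.1028]
deck [ 0.4654 -0.1659  0.0887]
deckup [ 0.4786 -0.1827  0.093 ]
deckdn [ 0.4474 -0.179   0.0845]
tip [ 0.4428 -0.1825  0.2065]
cup [ 0.53768776 -0.22613402  0.171     ] [ 0.53994422 -0.22682039  0.158     ]
```

Run:
```python
from h import *
n=np.array([-.2555,.0283,.966])
delta(np.array([.463,-.1785,.0975])+n*.006,[.994,-.11,0],-n)
```

```text
shift [ 2.2 -5.8 90.6] rot [-0.    -0.    -0.001] pos [ 0.4355 -0.1813  0.1903] t 2.45
```

```bash
python3 -m crank '[[2,-4,30,0,0,0,0],[2,-5,60,0,0,0,0],[2,-5,80,0,0,0,0],[2,-5,90,0,0,0,0],[2,-5,90,0,0,0,0],[2,-5,90,0,0,0,0]]'
python3 -m crank '[[0,0,2,0,0,0,0],[0,0,4,0,0,0,0],[0,0,6,0,0,0,0],[0,0,7,0,0,0,0],[0,0,7,0,0,0,0]]'
python3 -m crank '[[0,0,1,0,0,0,0],[0,0,2,0,0,0,0],[0,0,2,0,0,0,0]]'
```

```text
clock: 3.05
eef_pos: [0.4616, -0.1791, 0.1047]
ee_rot: [0.99, -0.055, 0.13, 0.007]
ft_force: [1.0, 0.6, -0.1]
width: -0.0003
clock: 3.55
eef_pos: [0.4631, -0.1789, 0.0972]
ee_rot: [0.99, -0.055, 0.13, 0.007]
ft_force: [-0.1, 0.5, 0.7]
width: 0.0
clock: 3.85
eef_pos: [0.4635, -0.1789, 0.0951]
ee_rot: [0.99, -0.055, 0.13, 0.007]
ft_force: [0.5, 1.5, 0.3]
width: -0.0001
```

```bash
python3 -m crank '[[0,0,1,0,0,0,0],[0,0,2,0,0,0,0],[0,0,2,0,0,0,0]]'
python3 -m crank '[[0,0,0.5,0,0,0,0],[0,0,1,0,0,0,0],[0,0,1,0,0,0,0]]'
python3 -m crank '[[0,0,0.5,0,0,0,0],[0,0,1,0,0,0,0],[0,0,1,0,0,0,0]]'
```

```text
clock: 4.15
eef_pos: [0.464, -0.1789, 0.0932]
ee_rot: [0.99, -0.055, 0.13, 0.007]
ft_force: [-0.3, 2.1, 2.3]
width: -0.0001
clock: 4.45
eef_pos: [0.4642, -0.1789, 0.0928]
ee_rot: [0.99, -0.055, 0.129, 0.007]
ft_force: [-5.0, 3.8, 9.2]
width: 0.0004
clock: 4.75
eef_pos: [0.4643, -0.179, 0.0926]
ee_rot: [0.99, -0.054, 0.129, 0.007]
ft_force: [-12.0, 6.7, 20.2]
width: -0.0001
```

```bash
python3 -m crank '[[0,0,-3,0,0,0,0],[0,0,-30,0,0,0,0],[0,0,-60,0,0,0,0],[0,0,-94,0,0,0,0],[0,0,-94,0,0,0,0],[0,0,-94,0,0,0,0]]'
python3 - <<'E'
from h import *
p=arm.camera_params('wrist')
i,d=arm.grab_frame('wrist');cv2.imwrite('pics/w2.png',np.hstack([cv2.resize(x[180:240,240:330],(390,300),interpolation=cv2.INTER_CUBIC) for x in (cv2.imread('pics/w1.png'),i)]))
for u in range(262,320,4):print(u,fish(p,u,206,np.median(d[204:209,u-1:u+2])).round(4))
E
```

```text
clock: 5.35
eef_pos: [0.4406, -0.177, 0.1825]
ee_rot: [0.99, -0.055, 0.13, 0.008]
ft_force: [-0.0, -0.2, -0.9]
width: 0.0003
262 [ 0.4701 -0.1678  0.0903]
266 [ 0.4698 -0.1708  0.0899]
270 [ 0.4695 -0.1739  0.0923]
274 [ 0.4692 -0.177   0.0935]
278 [ 0.4689 -0.18    0.0943]
282 [ 0.4685 -0.183   0.0943]
286 [ 0.4682 -0.186   0.0944]
290 [ 0.4679 -0.189   0.0944]
294 [ 0.4676 -0.192   0.0949]
298 [ 0.4673 -0.195   0.0959]
302 [ 0.467  -0.1979  0.0967]
306 [ 0.4667 -0.2008  0.098 ]
310 [ 0.4664 -0.2037  0.099 ]
314 [ 0.4659 -0.2069  0.0964]
318 [ 0.4654 -0.2104  0.0923]
```

View pics/w2.png

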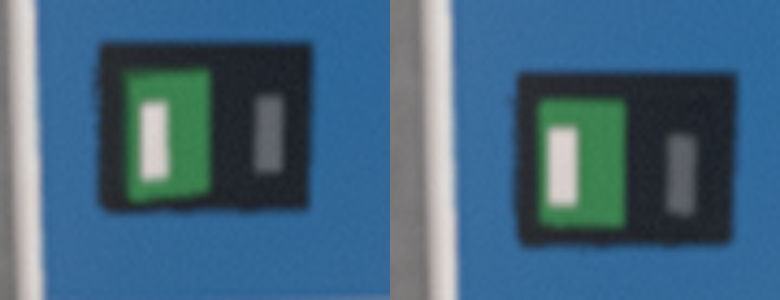

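The rocker's green half is now the low side and its slope has reversed, from −0.21 to +0.21 rad, so the switch is on. Next is the tube.

Run:
```python
from h import *
delta([.4737,.2061,.20],[-.301,.954,0],[0,0,-1])
```

```text
shift [  -3.9 -383.9  -20.1] rot [ 0.257 -0.168 -1.975] pos [ 0.44   -0.1764  0.1813] t 5.4
```

```bash
python3 -m crank '[[-4,-384,-20,0.257,-0.168,-1.975,60],[-4,-384,-20,0.257,-0.168,-1.975,60],[-4,-384,-20,0.257,-0.168,-1.975,60],[-4,-384,-20,0.257,-0.168,-1.975,60],[-4,-384,-20,0.257,-0.168,-1.975,60],[-4,-384,-20,0.257,-0.168,-1.975,60],[-4,-384,-20,0.257,-0.168,-1.975,60],[-4,-384,-20,0.257,-0.168,-1.975,60],[-4,-384,-20,0.257,-0.168,-1.975,60],[-4,-384,-20,0.257,-0.168,-1.975,60],[-4,-384,-20,0.257,-0.168,-1.975,60],[-4,-384,-20,0.257,-0.168,-1.975,60],[-4,-384,-20,0.257,-0.168,-1.975,60],[-4,-384,-20,0.257,-0.168,-1.975,60],[-4,-384,-20,0.257,-0.168,-1.975,60],[-4,-384,-20,0.257,-0.168,-1.975,60],[-4,-384,-20,0.257,-0.168,-1.975,60],[-4,-384,-20,0.257,-0.168,-1.975,60]]'
python3 - <<'E'
from h import *
delta([.4737,.2061,.20],[-.301,.954,0],[0,0,-1])
p=arm.camera_params('wrist');i,d=arm.grab_frame('wrist');cv2.imwrite('pics/w3.png',i)
for t in("tube_red","tube_blue","rack"):print(t,arm.recognise(t,'wrist')[:2])
i=i.astype(int);b,g,r=i[...,0],i[...,1],i[...,2]
for n,m in(('red',(r>g+60)&(r>b+60)),('yel',(r>b+60)&(g>b+60))):
    k,l,s,c=cv2.connectedComponentsWithStats(m.astype(np.uint8))
    for j in range(1,k):
        if s[j,4]>60:
            u,v=c[j];dd=np.median(d[l==j]);print(n,s[j],c[j].round(1),fish(p,u,v,z=.117).round(4),fish(p,u,v,dd).round(4))
print(p["eye"])
E
```

```text
clock: 7.2
eef_pos: [0.4737, 0.2061, 0.2003]
ee_rot: [0.591, 0.807, 0.0, 0.0]
ft_force: [0.3, 0.5, 0.3]
width: 0.051
shift [-0.  -0.   0.3] rot [0.001 0.    0.   ] pos [0.4737 0.2061 0.2003] t 7.2
tube_red [{'rect': [267.0, 184.2, 292.1, 224.9], 'score': 0.75}]
tube_blue [{'rect': [270.3, 241.2, 296.8, 291.5], 'score': 0.73}]
rack [{'rect': [263.0, 159.4, 335.4, 313.3], 'score': 0.96}]
red [269 201  24  23 428] [280.4 212. ] [0.4751 0.2085 0.117 ] [0.4752 0.2085 0.1169]
yel [271 326  20  14 217] [280.3 332.6] [0.5087 0.1024 0.117 ] [0.5087 0.1024 0.117 ]
[0.45130821 0.27809525 0.34293791]
```

View pics/w3.png

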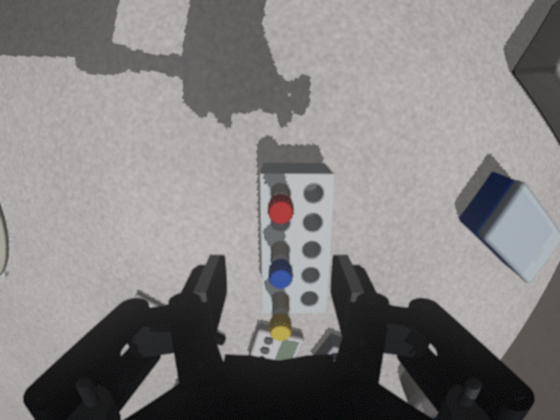

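```bash
python3 -m crank '[[1,1,40,0,0,0,60],[1,1,80,0,0,0,60],[1,1,115,0,0,0,60],[1,1,130,0,0,0,60],[1,1,135,0,0,0,60],[1,1,135,0,0,0,60],[1,1,135,0,0,0,30],[1,1,135,0,0,0,25],[1,1,135,0,0,0,22],[1,1,135,0,0,0,22]]' 40
python3 -m crank '[[0,0,0,0,0,0,10],[0,0,0,0,0,0,10],[0,0,0,0,0,0,10],[0,0,0,0,0,0,10],[0,0,0,0,0,0,10]]' 40
python3 - <<'E'
from h import *
o=arm.get_obs();print(o["eef_pos"],o["ft_force"],o["width"])
E
```

```text
clock: 8.4
eef_pos: [0.4753, 0.2076, 0.0664]
ee_rot: [0.591, 0.807, 0.001, 0.001]
ft_force: [0.6, -0.1, 1.6]
width: 0.0187
clock: 8.9
eef_pos: [0.4754, 0.2076, 0.0665]
ee_rot: [0.591, 0.807, 0.001, 0.001]
ft_force: [-0.3, -0.5, 5.0]
width: 0.0169
[0.47544041 0.20758966 0.06645096] [-0.27706724 -0.54357085  5.00035927] 0.01690388530521027
```

```bash
python3 -m crank '[[0,0,-10,0,0,0,10],[0,0,-30,0,0,0,10],[0,0,-60,0,0,0,10],[0,0,-90,0,0,0,10],[0,0,-120,0,0,0,10],[0,0,-150,0,0,0,10],[0,0,-180,0,0,0,10],[0,0,-200,0,0,0,10],[0,0,-205,0,0,0,10],[0,0,-205,0,0,0,10]]' 50
python3 - <<'E'
from h import *
o=arm.get_obs();print(o["width"],o["joints"])
x=np.array([.994,-.11,0]);c=np.array([.5385,-.2270,.275])
delta(c,[-.301,.954,0],[0,0,-1]);delta(c,[.11,.994,0],[0,0,-1])
E
```

```text
clock: 9.9
eef_pos: [0.4746, 0.2075, 0.271]
ee_rot: [0.591, 0.807, 0.001, 0.001]
ft_force: [-0.1, -0.5, -0.5]
width: 0.0166
0.016573033747973278 [ 1.78729364e-01 -1.76042708e-02  1.70396406e+00 -2.66444926e-04
  1.45339662e+00 -1.27535981e-01]
shift [-433.5  -70.    -3.9] rot [0.002 0.    0.001] pos [0.4746 0.2075 0.271 ] t 9.9
shift [-433.5  -70.    -3.9] rot [0.002 0.    0.417] pos [0.4746 0.2075 0.271 ] t 9.9
```

```bash
python3 -m crank '[[-30,-5,-4,0,0,0,10],[-70,-11,-4,0,0,0,10],[-110,-18,-4,0,0,0,10],[-150,-24,-4,0,0,0,10],[-190,-31,-4,0,0,0,10],[-230,-37,-4,0,0,0,10],[-270,-44,-4,0,0,0,10],[-310,-50,-4,0,0,0,10],[-350,-57,-4,0,0,0,10],[-385,-62,-4,0,0,0,10],[-410,-66,-4,0,0,0,10],[-425,-69,-4,0,0,0,10],[-433,-70,-4,0,0,0,10],[-433,-70,-4,0,0,0,10],[-433,-70,-4,0,0,0,10],[-433,-70,-4,0,0,0,10]]'
python3 - <<'E'
from h import *
o=arm.get_obs();print(o["width"],o["eef_pos"],o["ft_force"])
p=arm.camera_params('wrist');i,d=arm.grab_frame('wrist')
s,W=cloud('side');np.save('s1.npy',W);cv2.imwrite('pics/s1raw.png',s)
cv2.imwrite('pics/w4raw.png',i);np.save('w4.npy',d)
a=cv2.resize(s[110:250,270:410],(400,400),interpolation=cv2.INTER_CUBIC);b=cv2.resize(i[120:400,140:420],(400,400))
cv2.imwrite('pics/c4.png',np.hstack([a,b]))
t,W=cloud('top');np.save('t1.npy',W);cv2.imwrite('pics/t1raw.png',t)
E
```

```text
clock: 11.5
eef_pos: [0.5384, -0.2253, 0.2748]
ee_rot: [0.59, 0.807, 0.0, 0.0]
ft_force: [-0.9, -0.3, -1.0]
width: 0.0165
0.016544635040827465 [ 0.53837046 -0.22528126  0.27476889] [-0.89800128 -0.28123239 -0.96238067]
```

View pics/c4.png

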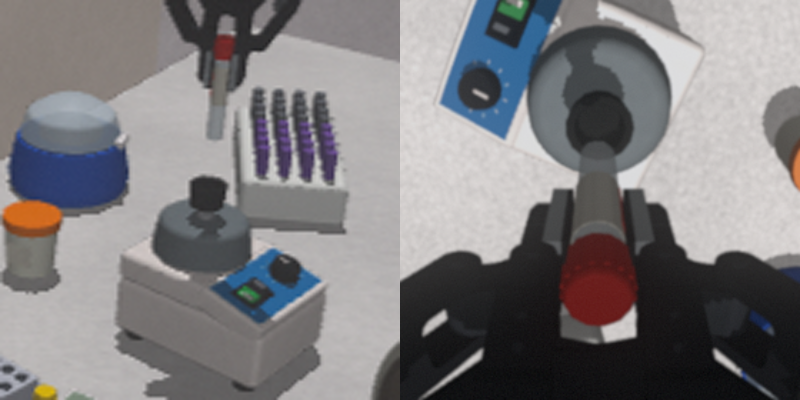

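The tube is held securely and hangs below the jaws. Its lower end is at about right-crop (598,148), just short of the cup at (600,122). In the side view it looks almost upright above the cup.

Run:
```python
from h import *
p=arm.camera_params('wrist');d=np.load('w4.npy');i=cv2.imread('pics/w4raw.png').astype(int)
X=np.array([-.301,.954]);Y=np.array([.954,.301]);T=arm.get_obs()["eef_pos"][:2]
f=lambda q:(((q[:2]-T)@X*1e3).round(1),((q[:2]-T)@Y*1e3).round(1))
b,g,r=i[...,0],i[...,1],i[...,2];m=(r>g+50)&(r>b+50);m[:270]=0;v,u=np.nonzero(m);print('cap px',u.min(),u.max(),v.min(),v.max())
# tube rows: depth profile along column and edges
for v in range(215,275,4):
    row=d[v,262:296];w=fish(p,279,v,np.median(d[v,277:282]));k=np.nonzero(np.abs(row-np.median(d[v,277:282]))<.012)[0]
    print(v,w.round(4),f(w),k.min()+262,k.max()+262)
s=(i.sum(2)<140)&(np.abs(np.mgrid[0:420,0:560][1]-280)<32)&(np.mgrid[0:420,0:560][0]<232)&(np.mgrid[0:420,0:560][0]>175)
v,u=np.nonzero(s);print('cup dark',u.min(),u.max(),v.min(),v.max(),u.mean(),v.mean())
# rim points by depth
V,U=np.mgrid[180:235,245:315];pts=np.array([fish(p,a,c,d[c,a]) for a,c in zip(U.ravel(),V.ravel()) if d[c,a]>0])
q=pts[(pts[:,2]>.168)&(pts[:,2]<.176)];print(len(q));c,rad=cv2.minEnclosingCircle((q[:,:2]*1000).astype(np.float32));print(c,rad,f(np.array(c)/1000))
# side camera: tube axis from cloud
for n,W in(('side',np.load('s1.npy')),('top',np.load('t1.npy'))):
    k=(np.hypot(W[...,0]-T[0],W[...,1]-T[1])<.022)&(W[...,2]>.205)&(W[...,2]<.25);Q=W[k];print(n,len(Q))
    if len(Q)>10 :
        for z in np.arange(.215,.25,.01):
            S=Q[abs(Q[:,2]-z)<.005];
            if len(S):print(z,S.mean(0).round(4),f(S.mean(0)))
    k=(np.hypot(W[...,0]-.5385,W[...,1]+.227)<.03)&(W[...,2]>.166)&(W[...,2]<.178);Q=W[k]
    if len(Q):
        c,rad=cv2.minEnclosingCircle((Q[:,:2]*1000).astype(np.float32));print('rim',c,rad)
```

```text
cap px 252 305 300 347
215 [ 0.5432 -0.2367  0.1576] (np.float64(-11.9), np.float64(1.2)) 265 295
219 [ 0.5368 -0.2176  0.2255] (np.float64(8.3), np.float64(0.9)) 274 282
223 [ 0.5368 -0.2176  0.2327] (np.float64(8.2), np.float64(0.9)) 269 287
227 [ 0.5368 -0.2176  0.2396] (np.float64(8.2), np.float64(0.9)) 267 289
231 [ 0.5367 -0.2176  0.2461] (np.float64(8.3), np.float64(0.9)) 267 289
235 [ 0.5367 -0.2176  0.252 ] (np.float64(8.2), np.float64(0.8)) 266 290
239 [ 0.5366 -0.2174  0.2581] (np.float64(8.4), np.float64(0.8)) 266 290
243 [ 0.5365 -0.217   0.2646] (np.float64(8.9), np.float64(0.8)) 265 290
247 [ 0.5365 -0.217   0.2696] (np.float64(8.9), np.float64(0.8)) 265 291
251 [ 0.5365 -0.2172  0.2738] (np.float64(8.7), np.float64(0.7)) 264 293
255 [ 0.5365 -0.2171  0.2786] (np.float64(8.8), np.float64(0.7)) 263 294
259 [ 0.5365 -0.2173  0.2826] (np.float64(8.7), np.float64(0.7)) 263 294
263 [ 0.5365 -0.2173  0.2865] (np.float64(8.6), np.float64(0.7)) 263 295
267 [ 0.5364 -0.2172  0.2906] (np.float64(8.7), np.float64(0.7)) 262 295
271 [ 0.5362 -0.2165  0.2957] (np.float64(9.4), np.float64(0.7)) 262 295
cup dark 258 301 184 225 278.78846153846155 202.8673076923077
726
(540.5481567382812, -227.4872283935547) 19.124217987060547 (np.float64(-2.3), np.float64(1.5))
side 54
0.225 [ 0.5369 -0.2188  0.2262] (np.float64(7.1), np.float64(0.6))
0.23500000000000001 [ 0.5376 -0.2181  0.2348] (np.float64(7.5), np.float64(1.5))
0.24500000000000002 [ 0.5362 -0.2189  0.2453] (np.float64(7.2), np.float64(-0.1))
rim (540.756591796875, -226.1150360107422) 22.429779052734375
top 16
0.215 [ 0.539  -0.2187  0.2199] (np.float64(6.5), np.float64(2.6))
0.225 [ 0.5356 -0.2178  0.2273] (np.float64(8.4), np.float64(-0.3))
0.23500000000000001 [ 0.538  -0.2181  0.234 ] (np.float64(7.4), np.float64(1.9))
0.24500000000000002 [ 0.5387 -0.2178  0.2454] (np.float64(7.5), np.float64(2.6))
rim (539.499267578125, -225.9655303955078) 18.955392837524414
```

```bash
python3 -m crank '[[-2.4,0.5,5,0,0,0,10],[-2.4,0.5,15,0,0,0,10],[-2.4,0.5,28,0,0,0,10],[-2.4,0.5,40,0,0,0,10],[-2.4,0.5,50,0,0,0,10],[-2.4,0.5,57,0,0,0,10],[-2.4,0.5,60,0,0,0,10],[-2.4,0.5,60,0,0,0,10],[-2.4,0.5,60,0,0,0,10]]' 60
python3 -m crank '[[0,0,1,0,0,0,10],[0,0,2,0,0,0,10],[0,0,3,0,0,0,10],[0,0,4,0,0,0,10],[0,0,4,0,0,0,10]]'
python3 -m crank '[[0,0,1,0,0,0,10],[0,0,2,0,0,0,10],[0,0,2,0,0,0,10],[0,0,2,0,0,0,10]]'
```

```text
clock: 12.55
eef_pos: [0.5398, -0.2288, 0.2153]
ee_rot: [0.591, 0.807, 0.0, 0.001]
ft_force: [0.2, 0.3, -0.6]
width: 0.0167
clock: 13.05
eef_pos: [0.5395, -0.2286, 0.2105]
ee_rot: [0.591, 0.807, 0.0, 0.0]
ft_force: [-0.0, -0.5, -1.0]
width: 0.0163
clock: 13.45
eef_pos: [0.5399, -0.2289, 0.2094]
ee_rot: [0.591, 0.807, 0.0, 0.001]
ft_force: [-0.4, -0.1, 3.3]
width: 0.0164
```

```bash
for k in 1 2; do python3 -m crank '[[0,0,1,0,0,0,10],[0,0,2,0,0,0,10],[0,0,2,0,0,0,10],[0,0,2,0,0,0,10]]' | grep -E 'eef|force|width'; done
python3 -m crank '[[0,0,1,0,0,0,10],[0,0,1,0,0,0,10],[0,0,1,0,0,0,10]]' | grep -E 'clock|eef|force|width'
python3 -m crank '[[0,0,0.5,0,0,0,10],[0,0,0.5,0,0,0,10],[0,0,0.5,0,0,0,10]]' | grep -E 'clock|eef|force|width'
```

```text
eef_pos: [0.5398, -0.2287, 0.2071]
ft_force: [0.3, -0.3, 4.8]
width: 0.0163
eef_pos: [0.5398, -0.2288, 0.2052]
ft_force: [-0.9, 0.1, 5.8]
width: 0.0165
clock: 14.55
eef_pos: [0.5399, -0.2289, 0.2043]
ft_force: [-1.1, -0.4, 5.8]
width: 0.0164
clock: 14.85
eef_pos: [0.5399, -0.2289, 0.204]
ft_force: [0.1, 0.2, 6.2]
width: 0.0164
```

```bash
for k in 1 2 3; do python3 -m crank '[[0,0,0.5,0,0,0,10],[0,0,0.5,0,0,0,10],[0,0,0.5,0,0,0,10],[0,0,0.5,0,0,0,10]]' | grep -E 'clock|eef|force|width'; done
```

```text
clock: 15.25
eef_pos: [0.5399, -0.2289, 0.2035]
ft_force: [-0.6, 0.6, 7.1]
width: 0.0162
clock: 15.65
eef_pos: [0.5402, -0.2291, 0.2035]
ft_force: [-0.8, 0.2, 8.3]
width: 0.0165
clock: 16.05
eef_pos: [0.5404, -0.2293, 0.2034]
ft_force: [-1.4, -0.1, 9.7]
width: 0.0164
```

```bash
python3 -m crank '[[0,0,0.5,0,0,0,10],[0,0,0.5,0,0,0,10],[0,0,0.5,0,0,0,10],[0,0,0.5,0,0,0,10],[0,0,0.5,0,0,0,10],[0,0,0.5,0,0,0,10]]'
python3 - <<'E'
from h import *
for _ in range(4):
    i,d=arm.grab_frame('wrist');o=arm.get_obs();print(o["ft_force"].round(1),o["eef_pos"].round(4))
p=arm.camera_params('wrist')
for v in range(215,275,8):print(v,fish(p,279,v,np.median(d[v,277:282])).round(4))
V,U=np.mgrid[160:235,230:325];pts=np.array([fish(p,a,c,d[c,a]) for a,c in zip(U.ravel(),V.ravel()) if d[c,a]>0])
q=pts[(np.hypot(pts[:,0]-.5395,pts[:,1]+.2275)<.0195)&(np.hypot(pts[:,0]-.5395,pts[:,1]+.2275)>.0145)];print('rim z',len(q),np.percentile(q[:,2],[25,50,75]).round(4))
s,W=cloud('side')
k=(np.hypot(W[...,0]-.5395,W[...,1]+.2275)<.018)&(W[...,2]>.15)&(W[...,2]<.2);print('side rim max candidates',np.sort(W[k][:,2])[-40::4].round(4))
for n in("tube_red","tube_yellow","tube_blue"):print(n,arm.recognise(n,'side')[:1])
t,_=cloud('top')
a=cv2.resize(s[140:280,240:400],(400,350),interpolation=cv2.INTER_CUBIC);b=cv2.resize(i[60:340,120:440],(400,350))
cv2.imwrite('pics/fin.png',np.hstack([a,b]))
E
```

```text
clock: 16.65
eef_pos: [0.5405, -0.2294, 0.2034]
ee_rot: [0.591, 0.807, 0.0, 0.002]
ft_force: [-1.5, 0.5, 11.0]
width: 0.016
[-2.   0.5 12.7] [ 0.5405 -0.2294  0.2034]
[-1.1 -0.  11.5] [ 0.5406 -0.2294  0.2034]
[-1.4  0.3 11.8] [ 0.5405 -0.2294  0.2035]
[-1.3  1.  11.8] [ 0.5406 -0.2294  0.2034]
215 [ 0.5385 -0.2195  0.152 ]
223 [ 0.5388 -0.2206  0.1633]
231 [ 0.5387 -0.2206  0.1766]
239 [ 0.5386 -0.2205  0.1883]
247 [ 0.5385 -0.2204  0.1988]
255 [ 0.5385 -0.2204  0.2079]
263 [ 0.5386 -0.221   0.215 ]
271 [ 0.5384 -0.2206  0.2233]
rim z 1326 [0.1364 0.1629 0.1657]
side rim max candidates [0.1784 0.1802 0.183  0.186  0.1881 0.191  0.1936 0.1953 0.1977 0.1991]
tube_red [{'rect': [342.3, 144.3, 349.8, 177.4], 'score': 0.74}]
tube_yellow [{'rect': [279.7, 243.4, 288.2, 267.5], 'score': 0.54}]
tube_blue [{'rect': [271.8, 257.2, 286.4, 283.4], 'score': 0.65}]
```

View pics/fin.png

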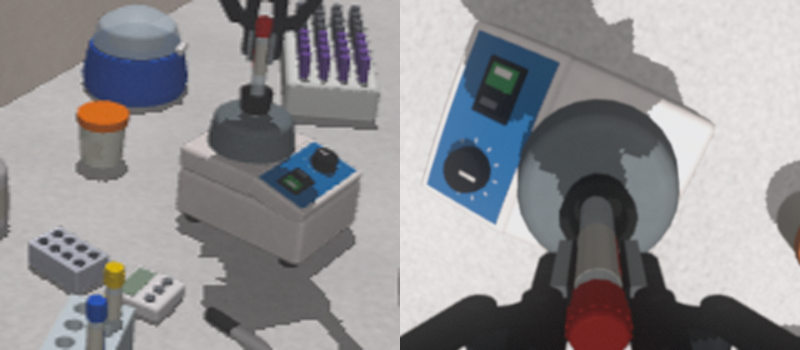

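The tube is upright in the cup, and the rim has dropped from about 0.172 to 0.166 m. The force is steady at about 11.8 N and the green half of the rocker is still down.

```bash
python3 -c "from rig import arm; print(arm.finish_job())"
```

```text
the job is handed in; nothing more can be done
None
```

The job is handed in at about 17 s of the 54 s allowed. The mixer is in touch mode, and the arm is holding the red-capped tube upright in the cup with the cup pushed fully down.

- **Switch:** I pressed the green end with the shut fingers until it stopped. The depth reading showed the rocker's slope reversing, from about −0.21 to +0.21 rad. That press peaked at about 24 N, more than the 2–3 N needed but under the 40 N limit.
- **Tube and cup:** I took the red tube from the rack and lowered it into the cup. The tool went about 6 mm further after contact and then stopped moving while the force kept rising.
- **Last checks:**
  - The cup rim was about 6 mm lower than at the start.
  - The push held at about 11.8 N, against about 8 N from the spring.
  - The tube stood vertical within the measurement error, gripped at about 16 mm with no sign of slipping.
  - In the last images the green end was still down, and the yellow and blue tubes were still in the rack.

None of the checks failed. The cup centre came out up to 2 mm different between cameras, so I used the wrist camera's reading; the tube has about 5 mm of room on each side.

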